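# Check the depth of a milled channel on an inclined fixture

## Robot

A 6-joint arm with a two-finger parallel gripper is mounted at the origin on the work surface. World frame = base frame: x ahead of the robot, y to its left, z up, the work surface at z = 0. Lengths are in m, angles in rad, forces in N, time in s.
With the tool pointing down it reaches from about 0.3 to 0.75 m from the base axis. Payload 8.5 kg.
Tool frame: the origin (TCP) lies on the centre line of the jaws, within the pads' length; the fingertips stand 17 mm ahead of it and the grasp point (between the pads) lies 2 mm behind it; z points along the fingers, y is the direction in which the jaws open and shut (so a half turn about z gives the same grasp; the last joint's range is limited). The gripper opens to 88 mm and grips with 3 to 60 N. Pads are 18 mm wide; open, the fingers measure 123 mm over their backs; the gripper's body (75 mm by 187 mm) begins 45 mm behind the grasp point.
Start: joints at [-1.324, 0.381, 1.297, -0, 1.464, -0.215], TCP at [0.245, -0.492, 0.256] pointing down, gripper open.
Joint ranges: [-3.11, 3.11], [-0.89, 2.33], [0.22, 2.48], [-1.42, 4.56], [0.17, 2.85], [-2.88, 2.88]. Speed limits (rad/s): [2.39, 2.39, 3.14, 3.14, 3.14, 3.14].

## Interface

Orientations are given as a rotation vector (axis times angle).
In Python, from bench import arm, hand, planner, cams gives the robot as it stands. Calls block until the motion is done:
- arm.move_to(position, orientation): joint-space move of the TCP to a pose.
- arm.movel(position, ori=None, speed=0.15): straight line of the TCP; ori=None keeps the orientation; speed is the mean speed in m/s.
- arm.set_joints(angles): joint-space move.
- hand.set_gripper(opening, squeeze=None): opening from 0.0 (shut) to 1.0 (fully open); squeeze is the grip in N (None keeps the last); returns when the fingers have stopped.
- arm.wait(seconds).
- planner.solve_ik(position, orientation): joint angles nearest the present ones, or None.
- arm.get_obs(): the state.
- cams.grab_frame(name): name is "side" or "top" or "wrist"; returns a dict with "color" (400x640x3 uint8, red, green, blue), "vfov" (degrees; the focal length in pixels is half the picture's height over the tangent of half this angle, whatever the lens; pixels are square), "cx", "cy" (the principal point, pixels), "R" (3x3) and "t" (3): a world point X has camera coordinates R X + t; the wrist camera has in their place "tool_from_camera" (4x4, takes a point from camera to tool coordinates, whose origin is the TCP and whose axes are the flange's). Camera axes: x right, y down, z forward; pixel columns grow to the right and rows downward; lengths in m; the calibration is good to about 2 mm. A picture is of the moment at which its call begins: read the wrist's pose just before it. There is no depth.
A pose or a line that the arm cannot do raises arm.Unreachable and nothing moves.
- arm.hand_in(): hands the job in, once; it reports no verdict.
The state is a dict: "t": time; "joints": joint angles; "joint_vel": joint speeds; "joint_efforts": joint torques, N m; "position": TCP position; "eef_rot": TCP orientation; "contact_force": force on the tool from outside, world axes, zero at the start; "ft_torque": the same for the moment, N m; "finger_gap": opening from 0.0 (shut) to 1.0 (fully open).
Only numpy, scipy, OpenCV 4.12 (cv2) and the standard library are available. Lean on these libraries where they do the work, as an engineer would, in place of code of your own. Each camera call takes 0.05 s, during which the arm holds its last target. There are 200 camera calls.

## Task

Take the depth gauge from its stand, push its sprung probe into the channel of the sloping aluminium bar until the gauge's base sits flat on the bar, and read the depth. Then put the gauge back upright on its stand, let go, and record the result with the lever on the grey box: fully over to the broad-mark side (away from the robot) if the channel is 16 mm deep or more, fully over to the narrow-mark side (towards the robot) if it is shallower. Leave the other things on the bench where they are.

Things in the scene. Friction and masses are not known exactly. Their poses are not given: they have to be found in the camera images.
- gauge_grip (a point): Loose depth gauge, 280 g: aluminium stem 24 x 24 mm on a steel foot 36 (x) x 70 (y) x 12 mm, 108 mm tall; a steel probe 8 mm thick sticks 30 mm down out of the foot's middle. Point on the stem's axis 65 mm above the foot's underside, good to grip (on its y faces); z up the stem, y along the foot's long side. Starts upright on the stand.
- gauge_base (a point): Middle of the underside of the gauge's foot, where the probe comes out; 65 mm below gauge_grip, same axes.
- plunger (a joint): How far the gauge's probe is pushed in (m): 0 = 30 mm sticks out, 0.026 = stop. Takes 2.5 to 4 N; a brake keeps it where left, so the reading stays. With the foot flat, channel depth = 0.030 - this. A dark pointer across the stem's x faces rises with it, 22 mm above the foot's underside at 0; scale lines on white every 4.5 mm from 20 to 47 mm.
- stand: The gauge's steel stand, fixed: block 100 x 100 x 50 mm with a slot 30 mm wide, 42 mm deep, along its x axis through the middle. Origin at the centre of its underside, z up; top at 50 mm. The gauge's foot rests on top, long side across the slot (along y), its probe hanging free in the slot.
- face (a point): Middle of the upper face, 110 (x) x 120 mm (y), of an aluminium bar on a fixed steel fixture, 75 mm above the bench. It slopes 30 degrees: z square out of it (up and back towards the robot), x up the slope, y level. The channel runs along x through here, full length, 18 mm wide, flat floor, 8 to 24 mm deep. The fixture stays below the face; 10 mm high base plate.
- record_box: Grey plastic box, fixed, 110 (x) x 90 (y) x 35 mm, with the toggle lever. Origin at the centre of its underside, z up, x away from the robot (within its yaw). On top, a narrow dark mark (4 mm) at the -x end, towards the robot, means shallow; a broad one (12 mm) at the +x end means deep.
- lever (a joint): Angle of the lever in rad: 0 is fully towards -x of the box (shallow), 1.0 fully towards +x (deep), 0.5 upright. It starts near upright, stays where it is left, and takes 1 to 2 N at the ball.
- lever_tip (a point): Centre of the black ball (26 mm) at the lever's end, 80 mm from its hinge. The hinge runs along the box's y axis, 32 mm above the box's underside over its middle; the rod is 10 mm thick.
- caliper: Bystander: steel caliper with a black slide, lying flat, 160 mm long along x, 12 mm thick; origin under the middle of its beam. Leave alone.
- driver: Bystander: screwdriver with a green handle, lying along its x. Leave alone.
- saline: Bystander: standing bottle 52 mm across, 100 mm tall, origin under its middle. Leave alone.
- jar: Bystander: standing jar 60 mm across, 70 mm tall, origin under its middle. Leave alone.
- wipes: Bystander: cardboard box 110 x 110 x 85 mm, origin under its middle. Leave alone.
- offcut: Bystander: aluminium angle offcut 90 x 40 x 40 mm, lying. Leave alone.
- cup: Bystander: open cup 76 mm across, 100 mm tall, origin under its middle. Leave alone.
Mind the look-alikes: they are no part of the job. Leave any purple or turquoise look-alike of the stand alone.

How it is judged:
By the outcome, as a careful person would: the job done as asked, in the order asked, and still so for the second after the job is handed in, with the robot touching nothing.
It also fails if it takes over 58 s, if anything falls off the work surface, if the arm or the gripper's body presses on something with over 40 N, if the wrist force passes 120 N, or if a joint passes its speed limit or range.

## Working session

There is one attempt and no reset: what is moved stays moved. The work goes in short steps, each a Python script; the robot and the scene stay as the last script left them, time stands still between calls to the robot, and variables do not carry over. Pictures are saved under pics/ and viewed, about 8 in all and at most 12, crops included, and the job is handed in when it is done.

```bash
mkdir -p pics; ls
python3 - <<'E'
from bench import arm, hand, planner, cams
import cv2, numpy as np
for n in ("top","side"):
    f=cams.grab_frame(n); cv2.imwrite(f"pics/{n}0.png",f["color"][:,:,::-1])
    print(n,f["vfov"],f["cx"],f["cy"],np.round(f["R"],3).tolist(),np.round(f["t"],3).tolist())
o=arm.get_obs(); print(o)
f=cams.grab_frame("wrist");print(f["vfov"],f["cx"],f["cy"],np.round(f["tool_from_camera"],3).tolist())
E
```

```text
pics
top 51.553696820758695 321.6772593747595 199.2013880943982 [[-0.019, -0.999, -0.026], [-0.995, 0.022, -0.1], [0.101, 0.024, -0.995]] [0.012, 0.553, 1.415]
side 57.63559286667142 322.5117525855778 203.96494919577307 [[0.999, -0.037, 0.008], [-0.014, -0.575, -0.818], [0.034, 0.817, -0.575]] [-0.525, 0.084, 1.195]
{'t': 0.1, 'joints': array([-1.32430427e+00,  3.81099237e-01,  1.29815291e+00, -6.50099400e-05,
        1.46360940e+00, -2.15285735e-01]), 'joint_vel': array([-0.00079867,  0.00028197, -0.00268664,  0.00203498,  0.00014948,
        0.00212594]), 'joint_efforts': array([ 5.36852778e-03, -4.38645172e+01, -2.24912488e+01,  7.16138072e-02,
        3.42075212e-02, -8.35144442e-05]), 'position': array([ 0.2449793 , -0.49216374,  0.2552261 ]), 'eef_rot': array([-3.05698874e+00, -7.18651817e-01,  1.32557188e-04]), 'contact_force': array([-0.38310572, -0.22725912,  0.34092013]), 'ft_torque': array([-0.0117583 , -0.01257611, -0.04439343]), 'finger_gap': 1.0005744886718968}
66.13537260546691 319.7483840796107 194.7456191714086 [[-0.001, -0.953, -0.303, 0.08], [1.0, -0.0, -0.002, 0.001], [0.002, -0.303, 0.953, -0.129], [0.0, 0.0, 0.0, 1.0]]
```

View pics/top0.png

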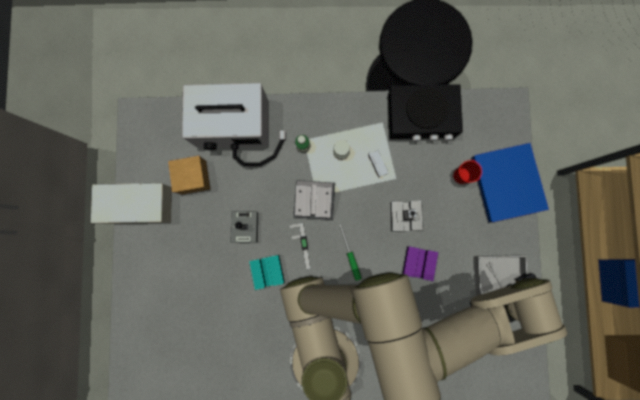

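View pics/side0.png

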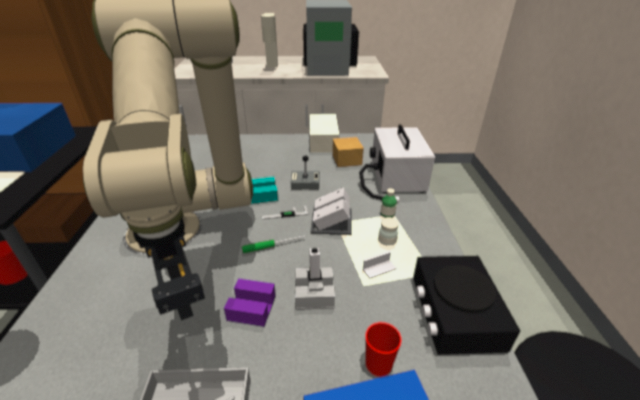

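The gauge is on the grey stand at top (407,215), side (315,285). Look-alikes are the purple stand at top (421,263) and the turquoise one at top (267,271). The sloping bar is at top (314,200), and the grey box with the lever at top (243,227). I choose the grey stand and will check it with a close wrist view.

```bash
cat > h.py <<'E'
from bench import arm, hand, planner, cams
import cv2, numpy as np
from scipy.spatial.transform import Rotation as Ro
def grab(name,save=None,crop=None,scale=1):
    o=arm.get_obs(); f=cams.grab_frame(name)
    if name=="wrist":
        T=np.eye(4);T[:3,:3]=Ro.from_rotvec(o["eef_rot"]).as_matrix();T[:3,3]=o["position"]
        C=T@f["tool_from_camera"]
    else:
        C=np.eye(4);C[:3,:3]=f["R"].T;C[:3,3]=-f["R"].T@f["t"]
    f["C"]=C;f["f"]=200/np.tan(np.radians(f["vfov"]/2))
    if save:
        im=f["color"][:,:,::-1]
        if crop: im=im[crop[1]:crop[3],crop[0]:crop[2]]
        cv2.imwrite(f"pics/{save}.png",cv2.resize(im,None,fx=scale,fy=scale,interpolation=cv2.INTER_CUBIC))
        np.savez(f"pics/{save}.npz",color=f["color"],C=C,f=f["f"],cx=f["cx"],cy=f["cy"],vfov=f["vfov"])
    return f
def ray(f,p):
    d=f["C"][:3,:3]@np.array([(p[0]-f["cx"])/f["f"],(p[1]-f["cy"])/f["f"],1]); return f["C"][:3,3],d
def onz(f,p,z):
    c,d=ray(f,p); return c+d*(z-c[2])/d[2]
def proj(f,X):
    q=f["C"][:3,:3].T@(np.array(X)-f["C"][:3,3]); return q[:2]/q[2]*f["f"]+[f["cx"],f["cy"]]
def down(yaw,tilt=0):   # tool z down, tool x at yaw in world ; tilt about tool y
    # tool x = (cos,sin,0), z=-Z, y = z cross x
    return Ro.from_euler("z",yaw)*Ro.from_euler("x",np.pi)*Ro.from_euler("y",tilt)
E
python3 - <<'E'
from h import *
f=grab("top"); s=grab("side")
for n,p,z in [("stand",(407,215),.05),("bar",(314,200),.075),("box",(243,227),.035),("ball",(241,224),.11),("purple",(421,263),.05)]:
    X=onz(f,p,z);print(n,X.round(3),proj(s,X).round(0))
print(Ro.from_rotvec(arm.get_obs()["eef_rot"]).as_matrix().round(2).tolist())
E
```

```text
stand [ 0.49  -0.289  0.05 ] [313. 282.]
bar [0.546 0.025 0.075] [329. 204.]
box [0.461 0.275 0.035] [304. 176.]
ball [0.468 0.265 0.11 ] [305. 160.]
purple [ 0.328 -0.329  0.05 ] [249. 295.]
[[0.9, 0.45, -0.0], [0.45, -0.9, 0.0], [0.0, -0.0, -1.0]]
```

Run:
```python
from h import *
for n,p in [("w_stand",(0.46,-.289,.30)),("w_bar",(.52,.025,.30)),("w_box",(.44,.27,.33))]:
    arm.move_to(np.array(p),down(0).as_rotvec()); print(arm.get_obs()["t"]); grab("wrist",n)
a=[cv2.imread(f"pics/{n}.png") for n in("w_stand","w_bar","w_box")]
cv2.imwrite("pics/m1.png",np.vstack([a[0],a[1]])[:, :][:800]); cv2.imwrite("pics/m1.png",cv2.resize(np.vstack(a[:2]),None,fx=.75,fy=.75))
```

```text
1.4
2.6667
3.7333
```

View pics/w_stand.png

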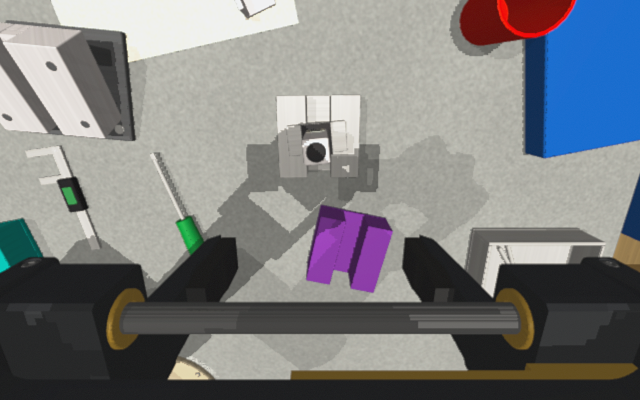

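View pics/w_bar.png

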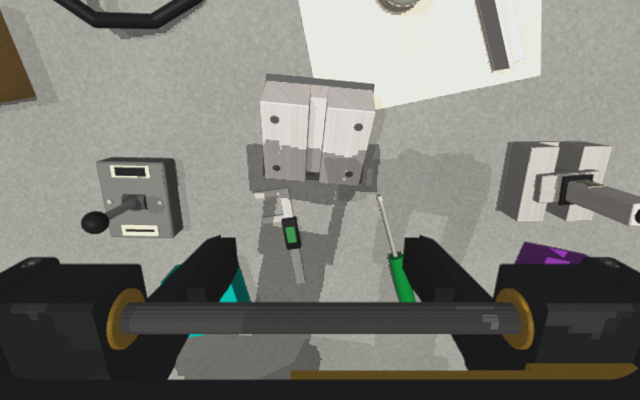

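View pics/w_box.png

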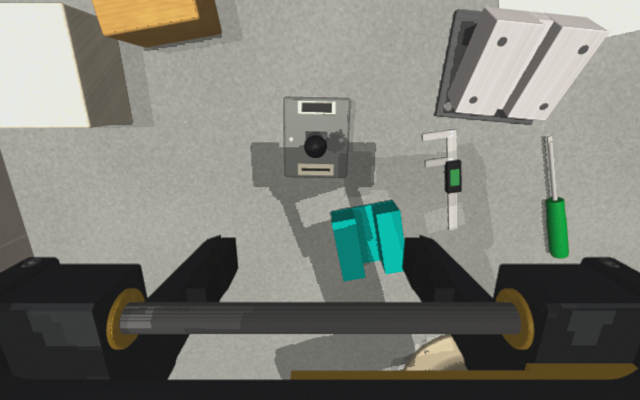

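The first wrist view shows the gauge's dark stem top at (316,153) on the grey stand, whose corners run from about (277,96) to (361,178). The second shows the bar face at about (263..376, 80..184), with its channel near x=316. The third shows the box with the broad mark at the far end (318,106), the narrow one at the near end (316,170), and the ball at (316,146). Next is a zoom for corners.

Run:
```python
import cv2,numpy as np
a=cv2.imread("pics/w_stand.png")[85:190,262:382];b=cv2.imread("pics/w_bar.png")[65:190,255:385];c=cv2.imread("pics/w_box.png")[85:190,270:370]
def g(im,x0,y0,s,W,H):
    im=cv2.resize(im,None,fx=s,fy=s,interpolation=cv2.INTER_CUBIC)
    for i in range(0,im.shape[1]//s,10): cv2.putText(im,str(x0+i),(i*s,8),0,.3,(0,0,255),1);cv2.line(im,(i*s,10),(i*s,14),(0,0,255),1)
    for i in range(0,im.shape[0]//s,10): cv2.putText(im,str(y0+i),(0,i*s+4),0,.3,(255,0,0),1)
    o=np.zeros((H,W,3),np.uint8);o[:im.shape[0],:im.shape[1]]=im[:H,:W];return o
L=g(a,262,85,3,400,300+20);R=g(b,255,65,3,400,400);B=g(c,270,85,2,400,230)
o=np.zeros((600,800,3),np.uint8);o[:320,:400]=L;o[:400,400:]=R;o[330:560,:400]=B
cv2.imwrite("pics/z1.png",o)
```

```text
(no output)
```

View pics/z1.png

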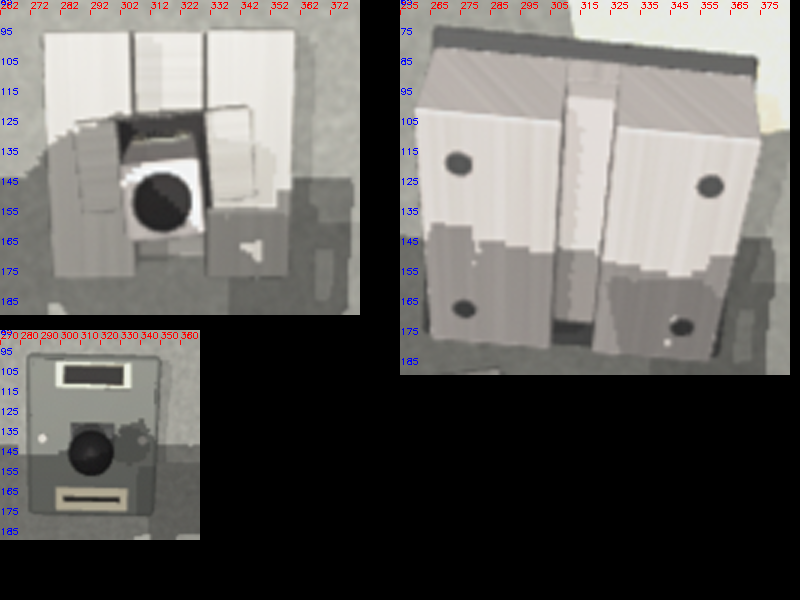

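Run:
```python
from h import *
L=lambda n:{k:v for k,v in np.load(f"pics/{n}.npz").items()}
s,b,x=L("w_stand"),L("w_bar"),L("w_box")
def quad(f,P,zs,name):  # FL FR NL NR
    Q=np.array([onz(f,p,z) for p,z in zip(P,zs)]);FL,FR,NL,NR=Q
    print(name,"c",Q.mean(0).round(4),"far",np.linalg.norm(FL-FR).round(4),"near",np.linalg.norm(NL-NR).round(4),"L",np.linalg.norm(FL-NL).round(4),"R",np.linalg.norm(FR-NR).round(4))
    y=(FL-FR)+(NL-NR);xx=(FL-NL)+(FR-NR);print("  yaw from y,x edges deg",np.degrees([np.arctan2(-y[0],y[1]),np.arctan2(xx[1],xx[0])]).round(2))
z3=lambda P:[(262+u/3-.3,85+v/3-.3) for u,v in P]
quad(s,z3([(44,32),(294,31),(53,277),(288,275)]),[.05]*4,"stand")
quad(s,z3([(77,122),(248,105),(83,212),(253,198)]),[.062]*4,"foot")
quad(s,z3([(122,165),(198,158),(128,240),(205,232)]),[.158]*4,"stemtop")
print("disc",onz(s,z3([(162,201)])[0],.158).round(4))
zb=lambda P:[(255+(u-400)/3-.3,65+v/3-.3) for u,v in P]
quad(b,zb([(418,107),(759,139),(432,338),(712,357)]),[.1025]*2+[.0475]*2,"face")
# channel edges
c=zb([(561,121),(617,127),(551,347),(596,353)]);quad(b,c,[.1025]*2+[.0475]*2,"chan")
zx=lambda P:[(270+u/2-.3,85+(v-330)/2-.3) for u,v in P]
quad(x,zx([(28,353),(160,356),(29,513),(153,516)]),[.035]*4,"box")
print("ball",onz(x,zx([(91,453)])[0],.112).round(4))
t=grab("top");sd=grab("side")
```

```text
stand c [ 0.4923 -0.2874  0.05  ] far 0.0976 near 0.0994 L 0.0986 R 0.0981
  yaw from y,x edges deg [0.33 0.22]
foot c [ 0.4933 -0.2856  0.062 ] far 0.0667 near 0.0682 L 0.0353 R 0.0362
  yaw from y,x edges deg [5.1  3.28]
stemtop c [ 0.494  -0.2862  0.158 ] far 0.0222 near 0.0231 L 0.0223 R 0.0219
  yaw from y,x edges deg [5.6  4.71]
disc [ 0.4935 -0.2858  0.158 ]
face c [0.5448 0.03   0.075 ] far 0.1163 near 0.1199 L 0.1099 R 0.1079
  yaw from y,x edges deg [-4.67 -4.87]
chan c [0.5441 0.0298 0.075 ] far 0.0191 near 0.0194 L 0.1092 R 0.1098
  yaw from y,x edges deg [-6.98 -4.49]
box c [0.4665 0.2745 0.035 ] far 0.0867 near 0.0881 L 0.1081 R 0.1084
  yaw from y,x edges deg [-1.43 -1.4 ]
ball [0.4678 0.2744 0.112 ]
```

```bash
cat >> h.py <<'E'
G=np.array([.4936,-.2857]);GY=np.radians(4.7);S=np.array([.4923,-.2874]);SY=np.radians(.3)
F=np.array([.5446,.030,.075]);FY=np.radians(-4.8)
c,s_=np.cos(np.pi/6),np.sin(np.pi/6)
RF=Ro.from_euler("z",FY)*Ro.from_matrix(np.array([[c,0,s_],[0,-1,0],[s_,0,-c]]))
NF=-RF.as_matrix()[:,2]
BO=.066
E
python3 - <<'E'
from h import *
print(NF)
for d in (.15,.05,0): print(planner.solve_ik(F+NF*(BO+d),RF.as_rotvec()))
r=down(GY).as_rotvec()
arm.move_to(np.array([*G,.25]),r)
arm.movel(np.array([*G,.05+BO]),speed=.12)
o=arm.get_obs();print(o["t"],o["position"],o["contact_force"])
hand.set_gripper(0.0,40)
o=arm.get_obs();print(o["t"],o["position"],o["contact_force"],o["finger_gap"]*88)
arm.movel(np.array([*G,.22]),speed=.12)
o=arm.get_obs();print(o["t"],o["position"],o["contact_force"],o["finger_gap"]*88)
grab("wrist","w_held")
E
```

```text
[-0.49824643  0.04183892  0.8660254 ]
[-0.2195639  -0.00253051  1.87733831  0.09949939  0.7496535   1.3800821 ]
[-0.200402    0.2177008   1.92810234  0.12671576  0.47841955  1.35706465]
[-0.19273986  0.33427052  1.93009731  0.15490821  0.360153    1.33122404]
7.1833 [ 0.49385264 -0.28587427  0.11664556] [ 0.35028666 -0.5370601   0.87759965]
8.1667 [ 0.49361636 -0.28570595  0.11599508] [-0.62909579 -0.53235736 -0.12815173] 23.187935753012738
9.1833 [ 0.49332024 -0.28548446  0.21914954] [ 0.25885988  0.26402379 -3.36530069] 23.530050405056297
```

View pics/w_held.png

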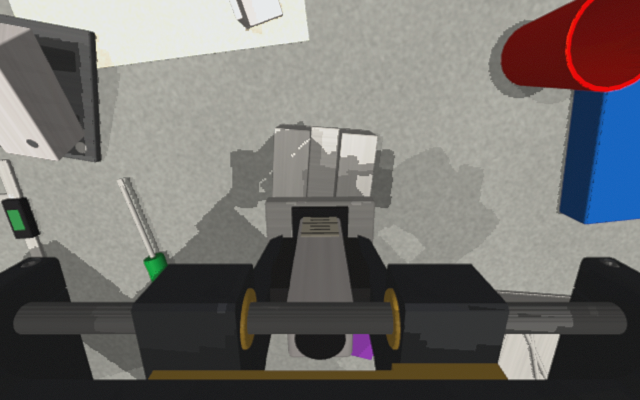

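Gauge held square (gap 23.5 mm, load about 2.8 N), dark pointer just above the foot at about (320,212). Now the bar.

Run:
```python
from h import *
arm.movel(np.array([*G,.27]),speed=.2)
r=RF.as_rotvec()
arm.move_to(F+NF*(BO+.13),r)
arm.movel(F+NF*(BO+.034),speed=.12)
arm.wait(.2)
o=arm.get_obs();f0=o["contact_force"];print(o["t"],f0,((o["position"]-F)@NF-BO))
log=[];d=.034
while d>-.006:
    d-=.001
    arm.movel(F+NF*(BO+d),speed=.02)
    o=arm.get_obs();df=o["contact_force"]-f0;fn=df@NF;h=(o["position"]-F)@NF-BO
    log.append((round(h*1000,1),round(fn,1)))
    if fn>14 or np.linalg.norm(df)>20: break
print(log,df,o["t"]);
arm.wait(.2);o=arm.get_obs();print((o["contact_force"]-f0)@NF,o["contact_force"]-f0,o["ft_torque"],o["position"]-F-NF*(BO+d))
grab("wrist","w_press")
```

```text
12.025 [-0.0217123   0.20748101 -2.9744051 ] 0.03451997533127657
[(np.float64(33.1), np.float64(-1.0)), (np.float64(31.9), np.float64(-0.8)), (np.float64(30.9), np.float64(-0.2)), (np.float64(29.9), np.float64(-0.5)), (np.float64(28.9), np.float64(-0.1)), (np.float64(27.9), np.float64(-1.4)), (np.float64(26.9), np.float64(-0.1)), (np.float64(25.9), np.float64(0.3)), (np.float64(24.9), np.float64(-0.2)), (np.float64(24.0), np.float64(-0.6)), (np.float64(22.9), np.float64(-0.6)), (np.float64(21.9), np.float64(0.7)), (np.float64(20.9), np.float64(0.1)), (np.float64(19.9), np.float64(-0.0)), (np.float64(18.9), np.float64(0.1)), (np.float64(17.9), np.float64(-0.8)), (np.float64(16.9), np.float64(-0.9)), (np.float64(15.9), np.float64(-0.1)), (np.float64(14.9), np.float64(-0.7)), (np.float64(13.9), np.float64(0.4)), (np.float64(13.0), np.float64(-0.8)), (np.float64(12.0), np.float64(0.6)), (np.float64(11.0), np.float64(0.7)), (np.float64(9.9), np.float64(2.2)), (np.float64(8.9), np.float64(0.8)), (np.float64(7.9), np.float64(1.0)), (np.float64(6.9), np.float64(0.3)), (np.float64(5.9), np.float64(0.7)), (np.float64(4.9), np.float64(0.2)), (np.float64(3.9), np.float64(0.8)), (np.float64(2.9), np.float64(0.8)), (np.float64(1.9), np.float64(1.8)), (np.float64(1.2), np.float64(8.0)), (np.float64(1.1), np.float64(24.7))] [-14.14754229   1.86208165  20.29472005] 20.525
25.407258442094456 [-14.73588477   2.11784655  20.75752971] [-0.19546859  0.8545324  -0.23527353] [-0.00045331  0.00022073  0.00098169]
```

View pics/w_press.png

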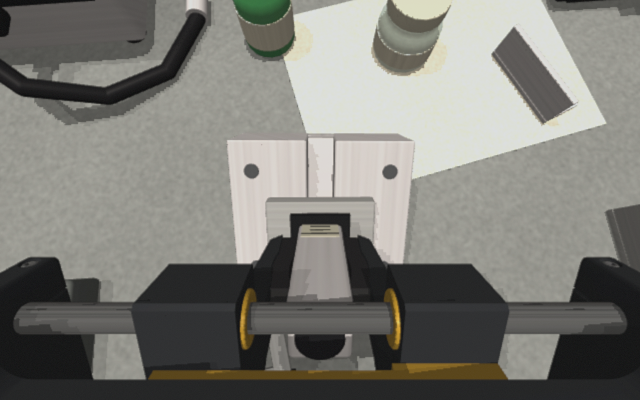

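The foot bottomed out at about +1 mm with a steep force rise, and the wrist view shows it square on the face. The moment suggests the load is a bit to one y side, so I'll test that with a small roll and pitch while pressing.

Run:
```python
from h import *
M=RF.as_matrix();X=M[:,0];Y=-M[:,1]
B=F+NF*.000; d=-.000
def go(rx,ry,dd):
    R=Ro.from_rotvec(np.radians(rx)*X+np.radians(ry)*Y)
    arm.movel(F+R.apply(NF)*BO+NF*dd,R.__mul__(RF).as_rotvec(),speed=.02);arm.wait(.1)
    o=arm.get_obs();f=o["contact_force"];t=o["ft_torque"]
    print(rx,ry,"t",round(o["t"],2),"F xyz face",np.round([f@X,f@Y,f@NF],2),"T",np.round([t@X,t@Y,t@NF],3),"h",round(((o["position"]-F)@NF-BO)*1e3,2),np.round(np.degrees((Ro.from_rotvec(o["eef_rot"])*RF.inv()).as_rotvec()),2))
for a in [(0,0,0),(-.5,0,0),(-1,0,0),(.5,0,0),(0,.7,0),(0,-.7,0)]: go(*a)
```

```text
0 0 t 21.12 F xyz face [-3.01  0.48 21.9 ] T [-0.345  0.919  0.024] h 1.08 [-0.02 -0.07  0.03]
-0.5 0 t 21.48 F xyz face [-3.64 -3.4  23.61] T [-0.017  0.917  0.081] h 1.15 [-0.46 -0.03 -0.24]
-1 0 t 21.82 F xyz face [-3.99 -5.24 27.58] T [-0.144  1.058 -0.025] h 1.35 [-0.9  -0.01 -0.49]
0.5 0 t 22.18 F xyz face [-3.19  3.5  23.99] T [-0.036  0.857 -0.029] h 1.2 [ 0.42 -0.12  0.29]
0 0.7 t 22.52 F xyz face [-3.86  1.68 22.13] T [-0.045  0.773  0.046] h 1.12 [0.04 0.64 0.05]
0 -0.7 t 22.88 F xyz face [-1.77  0.73 22.13] T [ 0.027  0.891 -0.003] h 1.13 [-0.07 -0.81  0.02]
```

Height is lowest at zero roll (1.08 mm, against 1.15–1.35 mm rolled either way), and it doesn't change with pitch because the gauge pivots in the pads. So the foot is flat. Returning it.

Run:
```python
from h import *
arm.movel(F+NF*BO,RF.as_rotvec(),speed=.02);arm.wait(.2)
o=arm.get_obs();print(o["t"],o["contact_force"]@NF)
arm.movel(F+NF*(BO+.11),speed=.15)
P=lambda z:np.array([*S,z]); r=down(SY).as_rotvec()
arm.move_to(np.array([.47,-.1,.26]),down(0).as_rotvec())
arm.move_to(P(.05+BO+.06),r)
arm.movel(P(.05+BO+.005),speed=.12); grab("wrist","w_pre");arm.wait(.15)
o=arm.get_obs();f0=o["contact_force"];print(o["t"],f0,o["position"])
z=.05+BO+.005
while z>.05+BO-.004:
    z-=.001;arm.movel(P(z),speed=.02);o=arm.get_obs()
    if (o["contact_force"]-f0)[2]>6: break
print(z-.05-BO,o["contact_force"]-f0,o["t"])
hand.set_gripper(1.0)
arm.movel(P(.26),speed=.2)
o=arm.get_obs();print(o["t"],o["finger_gap"])
b=np.radians(72)
z_=np.array([-np.cos(b),0,-np.sin(b)]);x_=np.array([np.sin(b),0,-np.cos(b)])
R=Ro.from_matrix(np.c_[x_,np.cross(z_,x_),z_])
V=np.array([.576,S[1],.104]);V0=np.array([.62,S[1],.26])
print(planner.solve_ik(V,R.as_rotvec()),planner.solve_ik(V0,R.as_rotvec()))
arm.move_to(V0,R.as_rotvec());arm.movel(V,speed=.2)
o=arm.get_obs();print(o["t"])
f=grab("wrist","w_read")
print([proj(f,[S[0]+.012,S[1],.05+h]).round(1).tolist() for h in(.02,.022,.047)])
a=cv2.imread("pics/w_read.png")[20:220,240:400]
b=cv2.resize(cv2.imread("pics/w_press.png")[190:270,260:380],None,fx=3,fy=3,interpolation=cv2.INTER_CUBIC)
c=cv2.resize(cv2.imread("pics/w_held.png")[190:270,260:380],None,fx=3,fy=3,interpolation=cv2.INTER_CUBIC)
a=cv2.resize(a,(440,550),interpolation=cv2.INTER_CUBIC)
o=np.zeros((550,800,3),np.uint8);o[:,:440]=a;o[:240,440:]=b;o[260:500,440:]=c;cv2.imwrite("pics/z2.png",o)
```

```text
23.325 19.820084120515546
26.625 [ 0.18238169 -0.42762862 -2.73193473] [ 0.49259004 -0.28751938  0.12189723]
-0.0010000000000000009 [-1.52796865  1.02192923  8.96827333] 28.125
30.0333 0.9952792273062797
[-0.5839564   0.79123868  1.01501672 -0.17127705  1.59962439  1.0047026 ] [-0.55108567  0.77512136  0.59800788 -0.18166973  2.03187374  0.96029032]
31.65
[[319.1, 300.4], [319.1, 302.8], [319.0, 336.8]]
```

View pics/z2.png

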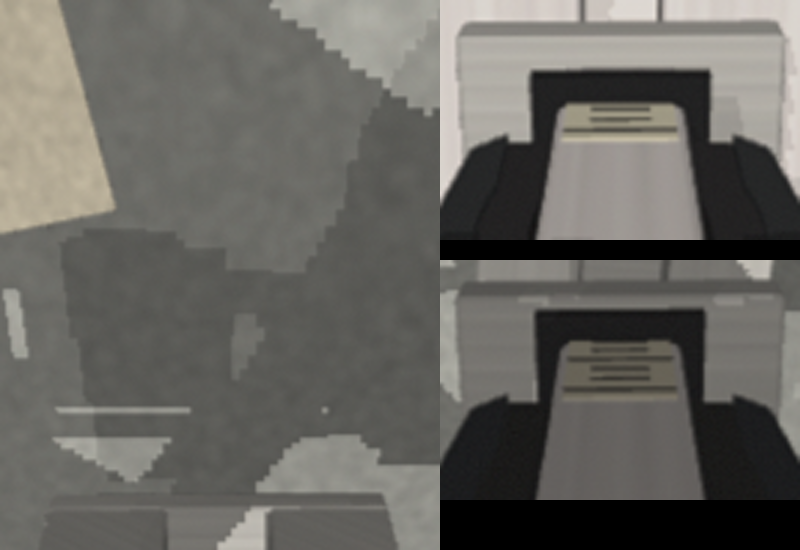

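The left view missed the stem, because the gripper side of the image hides it. The two crops from the held views are enough. The scale's 47 mm long line is at the same row in both. The pointer's covering edge moved from the 24.5 mm line (held, pointer at 22) to about 35.5 mm (pressed), a rise of about 11 mm and so a depth of about 19 mm. The force onset 10.9 mm before seating agrees. I'll check this with intensity profiles, including after lift-off, and then set the lever to the deep side.

Run:
```python
from h import *
for n in("w_held","w_press","w_pre"):
    g=cv2.imread(f"pics/{n}.png",0)[200:240,314:326].mean(1); print(n,g.astype(int).tolist())
arm.movel(np.array([.62,S[1],.26]),speed=.25)
yaw=np.radians(-1.4);u=np.array([np.cos(yaw),np.sin(yaw),0]);B=np.array([.467,.2745,0])
r=down(yaw).as_rotvec()
hand.set_gripper(0.0,20)
P=lambda s,z:B+u*s+[0,0,z]
arm.move_to(P(-.06,.2),r)
arm.movel(P(-.06,.106),speed=.15);arm.wait(.1)
o=arm.get_obs();f0=o["contact_force"];print(o["t"],f0)
s=-.04;arm.movel(P(s,.106),speed=.1);log=[]
while s<.030:
    s+=.004 if s<.008 else .0015
    arm.movel(P(s,.106),speed=.05);o=arm.get_obs();fx=(o["contact_force"]-f0)@u;log.append((round(s*1e3,1),round(float(fx),1)))
    if fx<-12: break
print(log,o["t"]);arm.wait(.2)
arm.movel(P(-.03,.106),speed=.15);arm.movel(P(-.06,.25),speed=.2)
print(arm.get_obs()["t"])
grab("wrist","w_box2");grab("side","side2");grab("top","top2")
a=cv2.resize(cv2.imread("pics/w_box2.png")[0:250,150:500],None,fx=1.1,fy=1.1)
b=cv2.resize(cv2.imread("pics/side2.png")[120:330,220:420],None,fx=2,fy=2,interpolation=cv2.INTER_CUBIC)
o=np.zeros((420,800,3),np.uint8);o[:a.shape[0],:385]=a[:,:385];o[:,400:]=b;cv2.imwrite("pics/z3.png",o)
```

```text
w_held [83, 92, 105, 111, 115, 115, 70, 26, 23, 27, 27, 27, 27, 26, 26, 25, 28, 59, 90, 71, 76, 92, 70, 72, 91, 72, 63, 90, 83, 55, 87, 97, 64, 61, 91, 113, 117, 103, 97, 97]
w_press [127, 138, 171, 176, 172, 171, 173, 175, 178, 176, 174, 172, 137, 75, 30, 28, 32, 33, 33, 33, 33, 32, 31, 39, 85, 111, 88, 135, 149, 93, 114, 144, 109, 77, 134, 163, 185, 164, 151, 150]
w_pre [83, 87, 103, 110, 114, 115, 115, 117, 118, 117, 117, 115, 91, 49, 22, 23, 26, 26, 26, 26, 26, 27, 26, 29, 57, 73, 58, 88, 96, 62, 86, 97, 72, 63, 90, 106, 121, 107, 97, 97]
36.8417 [-0.72703362 -0.06171611  0.26160938]
[(-36.0, 1.7), (-32.0, -0.2), (-28.0, 0.2), (-24.0, 0.8), (-20.0, 1.1), (-16.0, 0.3), (-12.0, 0.8), (-8.0, 0.8), (-4.0, 0.8), (0.0, 0.3), (4.0, 0.8), (8.0, 0.9), (9.5, 2.1), (11.0, -1.5), (12.5, 0.5), (14.0, -0.9), (15.5, -6.2), (17.0, -11.9), (18.5, -17.3)] 41.9417
43.5
```

View pics/z3.png

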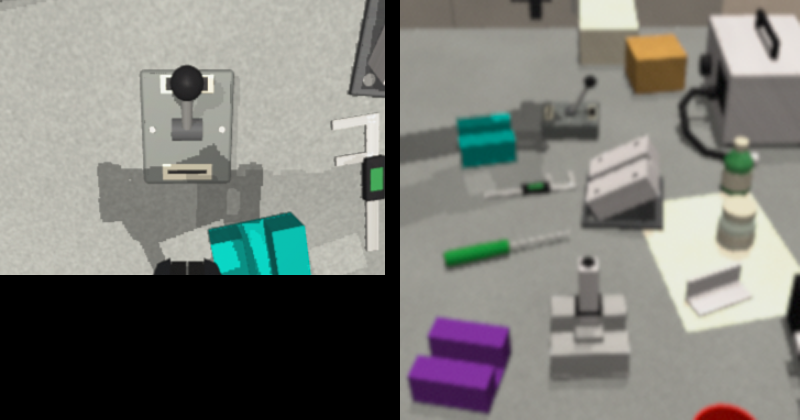

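The lever now leans to the far side over the broad mark (ball at about (320,75) in the wrist image). In the side view the gauge stands upright on its stand with the grey base square. The pointer reading was unchanged after lift-off. I'll do a numeric check of the ball position and then hand in.

Run:
```python
from h import *
f={k:v for k,v in np.load("pics/w_box2.npz").items()}
g=cv2.cvtColor(f["color"],cv2.COLOR_RGB2GRAY)[40:110,290:350]
n,l,st,ce=cv2.connectedComponentsWithStats((g<45).astype(np.uint8));print(st[1:].tolist(),ce[1:].round(1).tolist())
X=onz(f,(320-.3,75.5),.102);print("ball",X,"expected x ~",.4665+.0384,"angle",.5+np.arcsin((X[0]-.4665)/.08))
if .49<X[0]<.52: print(arm.get_obs()["contact_force"]);print(arm.hand_in())
```

```text
[[15, 20, 30, 31, 600]] [[29.8, 35.6]]
ball [0.50403026 0.27350656 0.102     ] expected x ~ 0.5049 angle 0.9883033875194819
[ 0.53815071  0.66190115 -0.09866819]
the job is handed in; nothing more can be done
None
```

I measured the channel, put the gauge back on its stand and set the lever to deep (the broad-mark side). The job was handed in at about 44 s of the 58 s allowed.

- **Depth:** the channel is about 19 mm deep, clearly over 16 mm. The pointer rose about 10–11 mm, and probe contact came about 10.9 mm before the foot seated, though that force onset was faint and noisy. The reading is good to about 1 mm.
- **Foot flat on the bar:** the first moment reading looked off to one side. Small roll tests then gave the lowest height at zero roll, so I took the foot as flat. The final press was about 20 N.
- **Gauge back:** it was lowered until it touched and then released. The last side picture shows it upright on the grey stand, and the pointer reading had not changed after lift-off.
- **Lever:** it was pushed to its hard stop, peaking at about 17 N. The ball was then measured at x = 0.504, where 0.505 was expected; that is an angle of about 0.99, against 1.0 for fully over.
- **One failed check:** a separate close-up of the scale missed the stem because the gripper hid it. The depth therefore comes from the wrist pictures taken while the gauge was held.

The robot ended clear of everything. The bystanders in the last picture look undisturbed, though I did not measure them.

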